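# Factory-reset the office router

### The arm

A 6-joint arm with a two-finger parallel gripper is mounted at the origin on the work surface. World frame = base frame: x ahead of the robot, y to its left, z up, the work surface at z = 0. Lengths are in m, angles in rad, forces in N, time in s.
With the tool pointing down it reaches from about 0.275 to 0.775 m from the base axis. Payload 14.6 kg.
Tool frame: the origin (TCP) lies midway between the tips of the shut fingers; the grasp point (between the pads) lies 19 mm behind it; z points along the fingers, y is the line along which they close (so a half turn about z gives the same grasp; the last joint's range is limited). The gripper opens to 85 mm and grips with 20 to 120 N. Pads are 22 mm wide; open, the fingers measure 114 mm over their backs; the gripper's body (76 mm by 85 mm) begins 54 mm behind the grasp point. The pads swing forward as they close: fully open they stand 13 mm farther back than shut.
Start: joints at [1.018, 0.263, -0.048, 1.259, 0, 1.415], TCP at [0.203, 0.484, 0.209] pointing down, gripper open.
Joint ranges: [-2.65, 2.65], [-0.89, 1.7], [-1.18, 1.37], [-2.13, 2.11], [-1.35, 1.29], [-3.14, 3.14]. Speed limits (rad/s): [1.89, 1.89, 2.57, 2.79, 3.14, 3.14].

### API

Orientations are given as a rotation vector (axis times angle).
In Python, from bench import monitor, eyes, r, finder gives the robot as it stands.
- The arm moves only by the tool carry_out, never from a script. Its argument "rows" is a list of rows, each a list of 3 entries, a list of its own where there are three numbers: the gripper command: -1 is fully open, 1 is shut, values between are in proportion, then the shift along the tool's x, y, z in units of 0.4 m (1.0 is 0.4 m), then the turn about the tool's z in units of 360 degrees (1.0 is 360 degrees). In form: [[hand, [tx, ty, tz], twist], ...]. A call has 1 to 5 rows; each row shifts and turns the commanded pose from where the row before left it, along the tool's axes as they then stand; what a row does not reach is not made up. A row lasts 1/10 s, in which the tool goes at most 50 mm and 8.59 degrees, less where a joint would pass 70% of its speed; a pose out of reach is approached as far as the arm can. A call with a number of a shift or a turn outside -1 to 1 is refused whole. A call with a gripper value outside its range is refused whole. The fingers move at their own pace and stop on an object; "newtons" is the grip in N (left out, the last holds). Time passes only in rows, so rows that do not move let the fingers close. It gives the time, the measured TCP pose, the force, the opening and the grip force at its end, in the units of the state.
- monitor.state(): the state, without advancing time (a new reading comes with each control period).
- eyes.get_image(name): name is "scene" or "top" or "wrist"; returns a dict with "color" (384x512x3 uint8, red, green, blue), "camera_matrix" (3x3 intrinsics, pixels), "pose" (4x4, takes a point from camera to world coordinates). Camera axes: x right, y down, z forward; pixel columns grow to the right and rows downward; lengths in m; the calibration is good to about 2 mm. A picture is of the moment at which its call begins. There is no depth.
- r.job_done(): hands the job in; it is judged then, once.
Trained networks look in a picture, given as the dict that the camera call returned (one of the last four; its "shot" number tells which), for a name from the list of things; names that differ only in an ending like _2 or _b are one class to them, and where a whole thing is asked for, a point or a joint stands for the part that bears it (a point fixed in the world has none). Each returns a list of dicts, best first, with "score" (0 to 1); they miss things now and then, are a little off and sometimes report something else, mostly with a low value. They report only what shows in the picture. A call takes as long as a camera call. They do not tell look-alikes from the thing itself.
- finder.recognise(picture, query): "point" ([x, y, z] in m, in the coordinates of the camera as it stood for that picture, good to about 4 mm: the middle of the surface that is visible of it).
- finder.trace(picture, query): "pixels" (384x512 bool, what is visible of it).
- finder.mark_of(picture, query): "point" ([x, y, z] in m, in the coordinates of the camera as it stood for that picture, good to about 4 mm: a listed point, or the origin of a listed thing).
The state is a dict: "time": time; "q": joint angles; "dq": joint speeds; "effort": joint torques, N m; "position": TCP position; "tool_rot": TCP orientation; "wrist_force": force on the tool from outside, world axes, zero at the start; "ft_torque": the same for the moment, N m; "grip_width": finger opening in m; "gripper_force": force on a finger pad.
Only numpy, scipy, OpenCV 4.12 (cv2) and the standard library are available. Lean on these libraries where they do the work, as an engineer would, in place of code of your own. Each camera call takes 0.05 s, during which the arm holds its last target. There are 200 camera calls.

### The job

Reset the office router: slide its dust shutter clear of the reset hole, take the square-handled stylus out of the pen block, reach its steel rod down through the hole and push the recessed button fully down. Keep it fully down for at least three seconds and finish still holding it like that, the stylus upright in the gripper: do not let go or lift. Leave the two pens standing in the block, and the stapler, the phone and the tape roll where they lie.

Things in the scene. Friction and masses are not known exactly. Their poses are not given: they have to be found in the camera images.
- router: The router: flat white box, 180 (its x) x 150 (its y) x 50 mm high on the table, fixed, vents on its far half. Origin: centre of its underside, on the table; z up. The reset hole is in its top at (-30, -30) mm from the origin.
- reset_hole (a point): Centre of the mouth of the reset hole, level with the router's top (50 mm above the table); axes as the router's. A round vertical well 16 mm across and 30 mm deep. The button fills most of it, its top 22 mm below the mouth. Covered by the shutter at the start.
- reset_button (a joint): Recessed round plunger, 13 mm across, concentric with the hole. Value in m: 0 out, 0.006 fully down against its stop; its spring pushes back with 2 N at first and 5 N when fully down.
- button_top (a point): Centre of the button's top face; moves down with the button.
- shutter (a joint): Grey dust shutter on the router's top, a plate 38 (router's x) x 48 (router's y) x 3 mm. It slides along the router's +y by 0.045 m; value in m, 0 centred over the hole, the hole is quite clear from 0.032 on. About 1.5 N of friction; it stays where it is left. It starts somewhere from 0 to 0.010, hole covered.
- shutter_tab (a point): Top centre of the upright tab by which the shutter is moved: 26 (router's x) x 12 (router's y, the sliding direction) x 24 mm tall above the shutter plate, whose top is 53 mm above the table. The tab's centre is 14 mm to the router's +y side of the shutter's centre.
- pen_block: Light grey pen block, 60 (its x) x 190 (its y) x 75 mm high, fixed; origin: centre of its underside. Three vertical holes 10 mm across, 70 mm deep, in a row along its y at -65, 0 and +65 mm; each holds one standing tool: the stylus or one of the two pens, in any order.
- stylus: The stylus, standing tip down in one of the block's holes, the tallest of the three tools, 40 to 85 g: a black SQUARE handle 16 x 16 mm and 70 mm tall (65 to 135 mm above the tip) on a straight steel rod 6 mm thick and 65 mm long. Origin: the tip's end; z runs up along the rod to the handle; x and y are square to the handle's flats. The handle's shoulder rests on the block's top, the tip 10 mm above the table; the handle's top is 145 mm above the table.
- stylus_tip (a point): The end of the stylus's steel rod (the same point as its origin).
- marker: Bystander: thick ROUND black marker, 22 mm across, in another hole of the block, standing only 40 mm above its top. Origin: its lower end, 10 mm above the table.
- ballpoint: Bystander: slim ROUND black pen, 11 mm across, in another hole of the block, standing 55 mm above its top. Origin: its lower end, 10 mm above the table.
- stapler: Bystander: black stapler, 130 (its x) x 36 mm, 55 mm high, between router and block. Origin: centre of its underside.
- phone: Bystander: black mobile phone lying flat, 152 x 74 x 9 mm. Origin: centre of its underside.
- tape_roll: Bystander: roll of clear tape lying flat, 72 mm across, 24 mm high. Origin: centre of its underside.
Things that resemble listed ones, but are neither listed nor needed, are in the scene too. What is shaped like the stylus but red is not meant.

How it is judged:
On the way:
1. the stylus, held in the fingers, keeps the button fully down for three seconds (value of joint reset_button above 0.0045 m and contact force between stylus and reset_button above 1.5 N and contact force between the fingers and stylus above 1 N), for 3 s.
At the end, for the whole second after the job is handed in: At the end the stylus is still held in the fingers, upright within 0.2 rad and still, its tip down the reset hole and pressing (over 1.5 N) the button down by more than 4.5 of its 6 mm, after having done so for 3 s without a break; the shutter is open by more than 28 mm (all of step 1 and value of joint shutter above 0.028 m and horizontal distance between stylus_tip and reset_hole below 0.009 m and z of stylus_tip in the frame of reset_hole below -0.02 m and angle between stylus's own z axis and vertical below 0.2 rad and contact force between stylus and pen_block below 0.1 N and linear speed of stylus below 0.02 m/s); the arm keeps its last pose, push and grip.
It fails at once if a pen in the block is moved by more than 30 mm, or tipped over (distance of any of marker, ballpoint from where it was at the start of the episode above 0.03 m or angle between any of marker, ballpoint's own z axis and vertical above 0.35 rad).
It fails at once if the stapler, the phone or the tape roll is moved by more than 30 mm, or tipped over (distance of any of stapler, phone, tape_roll from where it was at the start of the episode above 0.03 m or angle between any of stapler, phone, tape_roll's own z axis and vertical above 0.35 rad).
It also fails if it takes over 64 s, if anything falls off the work surface, if the arm or the gripper's body presses on something with over 40 N, if the wrist force passes 120 N, or if a joint passes its speed limit or range.

## Working session

There is one attempt and no reset: what is moved stays moved. The work goes in short steps, Python scripts to look and compute and a tool call to move; the robot and the scene stay as the last step left them, time stands still between calls to the robot, and variables do not carry over. Pictures are saved under pics/ and viewed, at most 10 in all, crops included, and the job is handed in when it is done.

Besides the shell and the picture viewer there is one more tool, called after "Call:" by a JSON object that holds its "name" and its "arguments". carry_out: Moves the arm, as the interface text tells. Shifts and turns lie within -1 to 1; 1 stands for 0.4 m of shift or 360 degrees of turn. Its arguments: {"type":"object","properties":{"rows":{"type":"array"},"newtons":{"type":"number"}},"required":["rows"]}

```bash
mkdir -p pics
cat > h.py <<'E'
import numpy as np, cv2
from scipy.spatial.transform import Rotation as R
from bench import monitor, eyes, r, finder
def w(p,pt): return (p["pose"]@np.r_[pt,1])[:3]
def proj(p,P):
    c=np.linalg.inv(p["pose"])@np.r_[P,1]; u=p["camera_matrix"]@c[:3]; return u[:2]/u[2]
def ray(p,u,v,z):
    d=p["pose"][:3,:3]@np.linalg.solve(p["camera_matrix"],[u,v,1]); o=p["pose"][:3,3]; return o+d*(z-o[2])/d[2]
def save(p,n): cv2.imwrite("pics/"+n,p["color"][:,:,::-1])
np.set_printoptions(precision=4,suppress=True)
E
python3 - <<'E'
from h import *
s=monitor.state(); print(s["position"],R.from_rotvec(s["tool_rot"]).as_matrix())
ims=[]
for n in ["top","scene"]:
    p=eyes.get_image(n); ims.append(p["color"]); print(n,p["pose"][:3,3])
    for q in ["stylus_tip","stylus","reset_hole","shutter_tab","router","pen_block","marker","ballpoint","stapler","phone","tape_roll"]:
        for d in finder.mark_of(p,q)[:3]:
            P=w(p,d["point"]); print(q,round(d["score"],2),P,proj(p,P))
    save(p,n+"0.png")
E
```

```text
[0.2032 0.4837 0.2086] [[-0.9219  0.3874 -0.0006]
 [ 0.3874  0.9219 -0.0009]
 [ 0.0002 -0.001  -1.    ]]
top [0.473  0.0212 1.0474]
stylus_tip 0.52 [ 0.477  -0.0848  0.0007] [280.1239 232.2416]
stylus 0.5 [ 0.4778 -0.0842  0.0039] [280.0004 231.8733]
stylus 0.48 [ 0.5235 -0.1772  0.0068] [321.2432 212.4814]
reset_hole 0.61 [0.554  0.1514 0.0561] [173.5797 194.107 ]
shutter_tab 0.56 [0.5618 0.1693 0.0729] [164.1914 189.5431]
router 0.77 [0.5853 0.1822 0.0012] [163.5698 182.096 ]
router 0.41 [0.5601 0.1702 0.073 ] [163.7398 190.3468]
pen_block 0.98 [ 0.5124 -0.2357 -0.003 ] [345.8123 218.0426]
marker 0.52 [ 0.5081 -0.2415  0.0094] [349.6837 219.804 ]
ballpoint 0.5 [ 0.496  -0.2966  0.0116] [374.1214 225.5956]
stapler 0.93 [ 0.5661 -0.0157 -0.0005] [250.3946 192.4839]
phone 0.72 [ 0.7538 -0.0006 -0.0032] [245.3944 112.0523]
tape_roll 0.73 [ 0.3653 -0.0205 -0.0002] [250.8926 281.5943]
scene [ 0.9949 -0.3607  0.7727]
stylus_tip 0.76 [ 0.4805 -0.0839 -0.0007] [208.0188 209.1754]
stylus 0.66 [ 0.4784 -0.0843  0.001 ] [207.2696 208.2388]
reset_hole 0.89 [0.5595 0.1571 0.0535] [313.048  161.9998]
reset_hole 0.73 [ 0.5056 -0.2383  0.002 ] [153.2783 254.6689]
shutter_tab 0.51 [0.5598 0.1774 0.0784] [320.7458 150.2851]
router 0.63 [0.5932 0.1844 0.001 ] [329.1959 179.9182]
router 0.35 [ 0.5076 -0.238   0.0031] [153.796  254.9801]
router 0.34 [0.7555 0.0056 0.0014] [324.1519 270.5526]
pen_block 0.65 [ 0.5094 -0.2374  0.0013] [154.6793 255.8543]
stapler 0.75 [ 0.5667 -0.0097  0.001 ] [258.3917 215.6735]
stapler 0.26 [ 0.5102 -0.2389  0.0024] [154.1591 256.224 ]
stapler 0.23 [0.5598 0.1577 0.0518] [313.244  162.4868]
phone 0.84 [ 0.7553  0.0055 -0.0002] [323.9643 270.8867]
tape_roll 0.91 [ 0.3617 -0.0205  0.0036] [200.7127 164.052 ]
tape_roll 0.45 [ 0.5068 -0.2392 -0.0006] [153.4177 255.96  ]
```

View pics/top0.png

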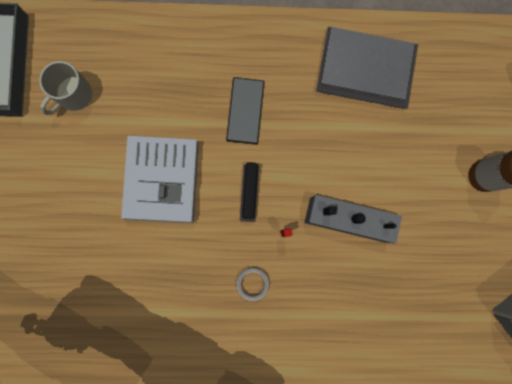

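View pics/scene0.png

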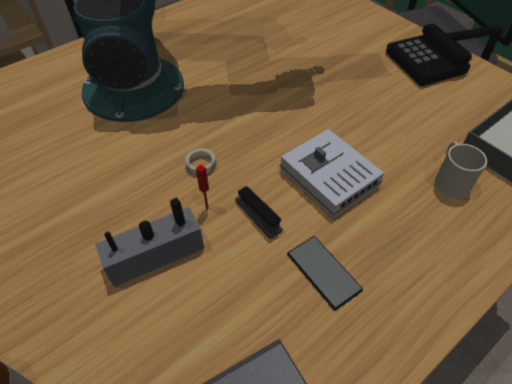

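Top view: the router is at about (160,180) with its shutter tab at (164,190). The black block holds the tall square stylus at (330,210), the marker at (358,218) and the ballpoint at (390,225). The red decoy is at (288,232). I'll go above the router.

```bash
cat >> h.py <<'E'
def plan(P,yaw,n,s=None):
    "n equal rows to world P with tool y at yaw deg"
    s=s or monitor.state(); M=R.from_rotvec(s["tool_rot"]).as_matrix()
    y0=np.degrees(np.arctan2(M[1,1],M[0,1])); d=(yaw-y0+180)%360-180
    D=(np.array(P)-s["position"]); print("from",s["position"],"yaw",y0,"D",D,"dyaw",d)
    for k in range(n):
        a=np.radians(y0+d*k/n); ty=np.array([np.cos(a),np.sin(a),0]); tx=np.cross(ty,[0,0,-1])
        print(np.round([tx@D/n/.4,ty@D/n/.4,-D[2]/n/.4,-d/n/360],4).tolist())
E
python3 - <<'E'
from h import *
plan([0.55,0.165,0.22],92,15)
E
```

```text
from [0.2034 0.484  0.2091] yaw 67.20987396988448 D [ 0.3466 -0.319   0.0109] dyaw 24.790126030115516
[-0.0739, -0.0266, -0.0018, -0.0046]
[-0.0731, -0.0288, -0.0018, -0.0046]
[-0.0722, -0.0309, -0.0018, -0.0046]
[-0.0713, -0.0329, -0.0018, -0.0046]
[-0.0703, -0.035, -0.0018, -0.0046]
[-0.0693, -0.037, -0.0018, -0.0046]
[-0.0682, -0.039, -0.0018, -0.0046]
[-0.067, -0.0409, -0.0018, -0.0046]
[-0.0658, -0.0428, -0.0018, -0.0046]
[-0.0645, -0.0447, -0.0018, -0.0046]
[-0.0632, -0.0466, -0.0018, -0.0046]
[-0.0619, -0.0484, -0.0018, -0.0046]
[-0.0604, -0.0501, -0.0018, -0.0046]
[-0.059, -0.0518, -0.0018, -0.0046]
[-0.0574, -0.0535, -0.0018, -0.0046]
```

Call:
{"name": "carry_out", "arguments": {"rows": [[-1,[-0.074,-0.027,-0.002],-0.0046],[-1,[-0.073,-0.029,-0.002],-0.0046],[-1,[-0.072,-0.031,-0.002],-0.0046],[-1,[-0.071,-0.033,-0.002],-0.0046],[-1,[-0.07,-0.035,-0.002],-0.0046]], "newtons": 40}}

```text
time: 1.7
position: [0.3193, 0.3765, 0.2132]
tool_rot: [0.395, 3.117, 0.0]
wrist_force: [-0.4, 0.9, -0.4]
grip_width: 0.0857
gripper_force: 0.0
```

Call:
{"name": "carry_out", "arguments": {"rows": [[-1,[-0.069,-0.037,-0.002],-0.0046],[-1,[-0.068,-0.039,-0.002],-0.0046],[-1,[-0.067,-0.041,-0.002],-0.0046],[-1,[-0.066,-0.043,-0.002],-0.0046],[-1,[-0.065,-0.045,-0.002],-0.0046]]}}

```text
time: 2.2
position: [0.435, 0.2699, 0.2172]
tool_rot: [0.169, 3.137, 0.0]
wrist_force: [0.0, 0.1, -0.2]
grip_width: 0.0853
gripper_force: 0.0
```

Call:
{"name": "carry_out", "arguments": {"rows": [[-1,[-0.063,-0.047,-0.002],-0.0046],[-1,[-0.062,-0.048,-0.002],-0.0046],[-1,[-0.06,-0.05,-0.002],-0.0046],[-1,[-0.059,-0.052,-0.002],-0.0046],[-1,[-0.057,-0.053,-0.002],-0.0046]]}}

```text
time: 2.7
position: [0.5503, 0.1638, 0.2211]
tool_rot: [-0.058, 3.141, 0.0]
wrist_force: [-0.2, 0.0, 0.7]
grip_width: 0.0852
gripper_force: 0.0
```

Run:
```python
from h import *
s=monitor.state(); print(s["position"],s["q"],s["wrist_force"])
p=eyes.get_image("wrist"); print(p["pose"],p["camera_matrix"])
for q in ["reset_hole","shutter_tab","router"]:
    for d in finder.mark_of(p,q)[:3]:
        P=w(p,d["point"]); print(q,round(d["score"],2),P,proj(p,P))
save(p,"w1.png")
```

```text
[0.5503 0.1638 0.2211] [0.1473 0.3459 0.1062 1.331  0.     0.1105] [-0.164   0.0399  0.67  ]
[[-0.0373  0.9484  0.3148  0.4685]
 [ 0.9993  0.0359  0.0104  0.1613]
 [-0.0015  0.315  -0.9491  0.3861]
 [ 0.      0.      0.      1.    ]] [[290.2539   0.     253.1094]
 [  0.     290.2539 190.7298]
 [  0.       0.       1.    ]]
reset_hole 0.87 [0.5566 0.1563 0.0497] [246.5849 171.8256]
shutter_tab 0.9 [0.5543 0.1757 0.0771] [263.6179 176.6881]
router 0.57 [ 0.5885  0.1858 -0.0007] [267.7976 185.571 ]
```

View pics/w1.png

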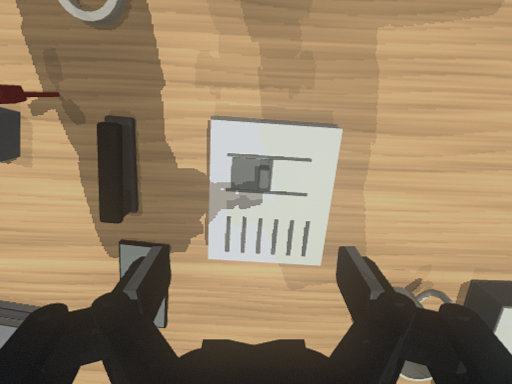

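The wrist view shows the router's top face with corners at (211,117), (341,128), (321,266) and (208,260). The shutter plate spans columns 231–272 and the tab is at (264,177). I'll fit the router's pose from these.

Run:
```python
from h import *
p=eyes.get_image("wrist")
img=cv2.cvtColor(p["color"],cv2.COLOR_RGB2GRAY)
# subpixel top-face corners
m=finder.trace(p,"router")[0]["pixels"].astype(np.uint8)
hull=cv2.convexHull(max(cv2.findContours(m,0,2)[0],key=cv2.contourArea))
q=cv2.approxPolyDP(hull,6,True)[:,0]; print(q.tolist())
for c in [(211,121),(340,129),(321,266),(208,260)]: print(c,ray(p,*c,.05)[:2])
for c in [(228,155),(311,160),(228,190),(307,195)]: print("groove",c,ray(p,*c,.05)[:2])
for c in [(231,156),(231,190),(272,157),(272,192)]: print("plate",c,ray(p,*c,.053)[:2])
t=finder.trace(p,"shutter_tab"); 
for d in t[:2]: 
  ys,xs=np.where(d["pixels"]); print(d["score"],xs.min(),xs.max(),ys.min(),ys.max())
c=p["color"][145:205,215:320,::-1]; cv2.imwrite("pics/c1.png",cv2.resize(c,None,fx=7,fy=7,interpolation=cv2.INTER_CUBIC))
```

```text
[[213, 116], [341, 129], [319, 265], [208, 259]]
(211, 121) [0.4978 0.1152]
(340, 129) [0.5015 0.2619]
(321, 266) [0.6814 0.2598]
(208, 260) [0.6777 0.1094]
groove (228, 155) [0.536  0.1347]
groove (311, 160) [0.5385 0.2324]
groove (228, 190) [0.5792 0.1351]
groove (307, 195) [0.5822 0.2318]
plate (231, 156) [0.5364 0.1385]
plate (231, 190) [0.578  0.1389]
plate (272, 157) [0.5359 0.1861]
plate (272, 192) [0.5788 0.1885]
0.91 231 272 158 191
```

View pics/c1.png

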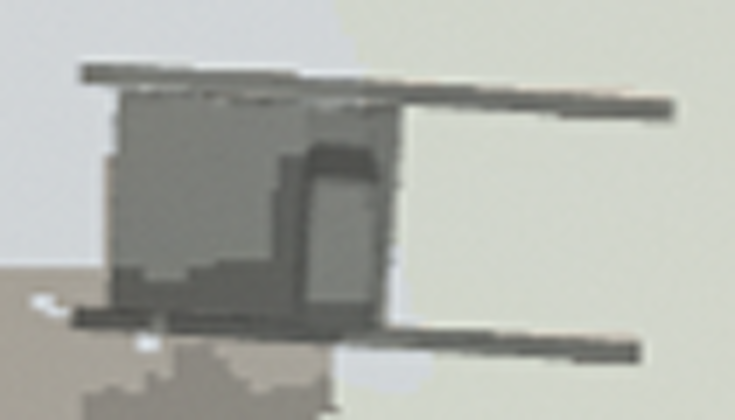

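Run:
```python
from h import *
plan([0.557,0.176,0.062],88.6,5)
```

```text
from [0.5488 0.1654 0.2212] yaw 92.07951799994304 D [ 0.0082  0.0106 -0.1592] dyaw -3.4795179999430275
[-0.0043, 0.0051, 0.0796, 0.0019]
[-0.0042, 0.0052, 0.0796, 0.0019]
[-0.0042, 0.0052, 0.0796, 0.0019]
[-0.0041, 0.0053, 0.0796, 0.0019]
[-0.004, 0.0053, 0.0796, 0.0019]
```

Call:
{"name": "carry_out", "arguments": {"rows": [[-1,[-0.0042,0.0052,0.08],0.0019],[-1,[-0.0042,0.0052,0.08],0.0019],[-1,[-0.0042,0.0052,0.08],0.0019],[-1,[-0.0042,0.0052,0.08],0.0019],[-1,[-0.0042,0.0052,0.078],0.0019]]}}

```text
time: 3.55
position: [0.557, 0.1761, 0.061]
tool_rot: [0.037, 3.141, 0.0]
wrist_force: [0.5, 0.6, 0.2]
grip_width: 0.0854
gripper_force: 0.0
```

Call:
{"name": "carry_out", "arguments": {"rows": [[1,[0,0,0],0],[1,[0,0,0],0],[1,[0,0,0],0],[1,[0,0,0],0],[1,[0,0,0],0]], "newtons": 20}}

```text
time: 4.05
position: [0.5582, 0.1754, 0.063]
tool_rot: [0.037, 3.14, 0.0]
wrist_force: [-0.3, 0.1, -0.1]
grip_width: 0.0121
gripper_force: 0.0
```

Call:
{"name": "carry_out", "arguments": {"rows": [[1,[0,0,0],0],[1,[0,0,0],0],[1,[0,0,0],0],[1,[0,0,0],0],[1,[0,0,0],0]]}}

```text
time: 4.55
position: [0.5576, 0.1753, 0.0618]
tool_rot: [-0.038, -3.141, 0.0]
wrist_force: [0.2, -0.1, -0.0]
grip_width: 0.0001
gripper_force: 0.0
```

The fingers shut on nothing, so I'll look.

Run:
```python
from h import *
a=eyes.get_image("wrist"); b=eyes.get_image("scene"); t=eyes.get_image("top")
A=a["color"][130:384,100:400]; B=cv2.resize(b["color"][90:230,260:400],None,fx=254/140,fy=254/140,interpolation=cv2.INTER_CUBIC)
T=cv2.resize(t["color"][120:230,110:210],None,fx=254/110,fy=254/110)
cv2.imwrite("pics/c2.png",np.hstack([A,B,T])[:,:,::-1])
for p in (a,b,t):
  for q in ["shutter_tab","reset_hole"]:
    for d in finder.mark_of(p,q)[:2]: print(q,d["score"],w(p,d["point"]))
```

```text
shutter_tab 0.8 [0.5562 0.1757 0.0801]
reset_hole 0.73 [0.5627 0.1574 0.0494]
shutter_tab 0.72 [0.5589 0.1803 0.0784]
reset_hole 0.96 [0.5607 0.1603 0.0507]
shutter_tab 0.56 [0.561  0.1713 0.0728]
reset_hole 0.71 [ 0.5124 -0.2337 -0.0024]
reset_hole 0.59 [0.5539 0.1531 0.0499]
```

View pics/c2.png

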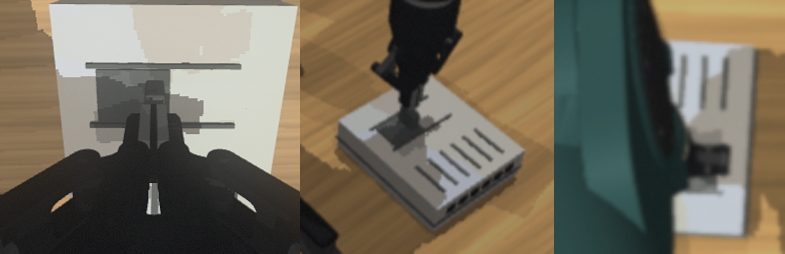

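The fingers do appear to straddle the tab, with a gap of about its width between them. I'll read the state, then try to drag.

Run:
```python
from h import *
s=monitor.state(); print(s)
```

```text
{'time': 5.0, 'q': array([ 0.1652,  0.444 , -0.183 ,  0.9439, -0.    ,  0.1892]), 'dq': array([-0.0007,  0.0009, -0.0003, -0.0003,  0.0002, -0.002 ]), 'effort': array([ -0.0044, -76.1845,  34.4621,   0.0011,  -0.0005,  -0.    ]), 'position': array([0.5577, 0.1753, 0.0619]), 'tool_rot': array([-0.0376, -3.1413,  0.    ]), 'wrist_force': array([ 0.9686, -0.2787,  0.0359]), 'ft_torque': array([ 0.0566, -0.009 , -0.0179]), 'gripper_force': 0.0, 'grip_width': 0.00018609389598151616}
```

Call:
{"name": "carry_out", "arguments": {"rows": [[1,[0,0.01,0],0],[1,[0,0.01,0],0],[1,[0,0.01,0],0]]}}

```text
time: 5.3
position: [0.558, 0.1877, 0.0619]
tool_rot: [0.037, 3.141, 0.0]
wrist_force: [0.5, 0.1, -0.1]
grip_width: -0.0003
gripper_force: 0.0
```

Run:
```python
from h import *
s=monitor.state(); print(s["position"],s["wrist_force"],s["grip_width"],s["gripper_force"])
a=eyes.get_image("wrist")
for q in ["shutter_tab","reset_hole"]:
    for d in finder.mark_of(a,q)[:2]: print(q,d["score"],w(a,d["point"]))
cv2.imwrite("pics/c3.png",cv2.resize(a["color"][170:290,190:330,::-1],None,fx=5,fy=5))
```

```text
[0.558  0.1877 0.0619] [ 0.5096  0.1261 -0.066 ] -0.0002604366537880199 0.0
shutter_tab 0.62 [0.5554 0.1765 0.0793]
reset_hole 0.75 [0.561  0.1574 0.0496]
```

View pics/c3.png

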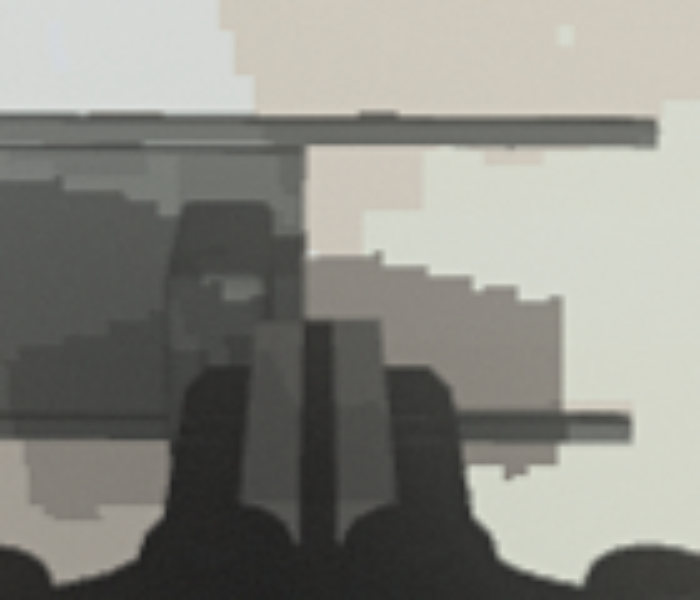

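Run:
```python
from h import *
a=eyes.get_image("wrist"); print(a["pose"])
P=monitor.state()["position"]
for dz in (0,.01,.02,.03): print(dz,proj(a,P+[0,0,dz]))
for Q in ([.5575,.1757,.077],[.5445,.1757,.077],[.5705,.1757,.077],[.5705,.1757,.053]): print(Q,proj(a,Q))
print("tabtop front/back edge crop rows 272 / px; x at z .077:",[ray(a,190+220/5,170+v/5,.077) for v in (205,272)],ray(a,190+220/5,170+205/5,.053))
b=eyes.get_image("scene"); t=eyes.get_image("top")
print("scene",proj(b,P),proj(b,[.5575,.1757,.077])," top",proj(t,P))
cv2.imwrite("pics/c4.png",cv2.resize(b["color"][110:200,270:370,::-1],None,fx=6,fy=6,interpolation=cv2.INTER_CUBIC))
```

```text
[[ 0.0228  0.9489  0.3149  0.4762]
 [ 0.9997 -0.0212 -0.0087  0.1901]
 [-0.0015  0.315  -0.9491  0.2268]
 [ 0.      0.      0.      1.    ]]
0 [252.291  231.5982]
0.01 [252.2203 239.1315]
0.02 [252.1414 247.5402]
0.03 [252.0528 256.9863]
[0.5575, 0.1757, 0.077] [231.7819 243.0864]
[0.5445, 0.1757, 0.077] [230.7229 222.5416]
[0.5705, 0.1757, 0.077] [232.7905 262.6535]
[0.5705, 0.1757, 0.053] [235.2212 242.9805]
tabtop front/back edge crop rows 272 / px; x at z .077: [array([0.5375, 0.1779, 0.077 ]), array([0.5457, 0.1775, 0.077 ])] [0.5473 0.1759 0.053 ]
scene [322.4986 152.8837] [319.401  150.4914]  top [156.3351 191.6627]
```

View pics/c4.png

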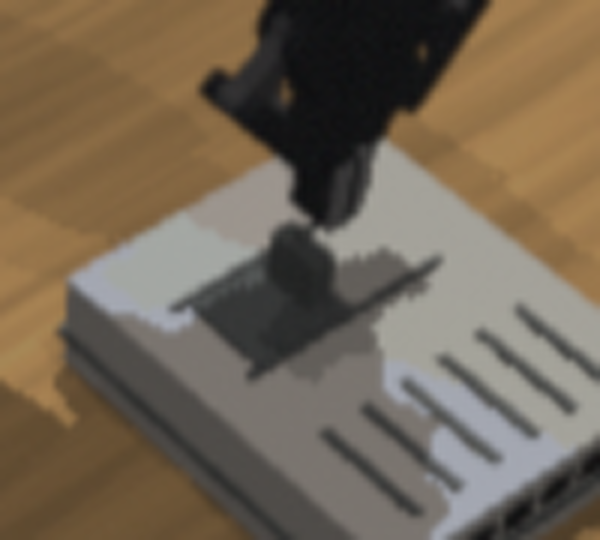

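The closed fingers passed above the tab, so the real fingertips are higher than the TCP reading suggests. I'll probe the height with shut fingers on the -y side of the tab, then push from there.

Call:
{"name": "carry_out", "arguments": {"rows": [[1,[0,0,-0.06],0],[1,[0,-0.055,0],0],[1,[0,-0.055,0],0],[1,[0,0,0.03],0],[1,[0,0,0.03],0]]}}

```text
time: 6.1
position: [0.557, 0.1431, 0.0613]
tool_rot: [0.039, 3.141, 0.0]
wrist_force: [0.2, -0.6, 0.2]
grip_width: -0.0
gripper_force: 0.0
```

Call:
{"name": "carry_out", "arguments": {"rows": [[1,[0,0,0.005],0],[1,[0,0,0.005],0],[1,[0,0,0.005],0]]}}

```text
time: 6.4
position: [0.557, 0.1438, 0.0557]
tool_rot: [-0.037, -3.141, -0.0]
wrist_force: [0.7, 0.5, -0.5]
grip_width: 0.0001
gripper_force: 0.0
```

Run:
```python
from h import *
s=monitor.state(); print(s["position"],s["wrist_force"],s["grip_width"])
a=eyes.get_image("wrist"); b=eyes.get_image("scene"); P=s["position"]
print(proj(a,P),proj(b,P),proj(b,P+[0,0,.01]))
A=cv2.resize(a["color"][150:300,170:330,::-1],None,fx=2.5,fy=2.5); B=cv2.resize(b["color"][110:203,270:369,::-1],(399,375),interpolation=cv2.INTER_CUBIC)
cv2.imwrite("pics/c5.png",np.hstack([A,B]))
```

```text
[0.557  0.1438 0.0557] [ 0.6528  0.4739 -0.5477] 7.373749894181335e-05
[252.5731 231.5964] [308.113  163.4487] [308.507  160.4152]
```

View pics/c5.png

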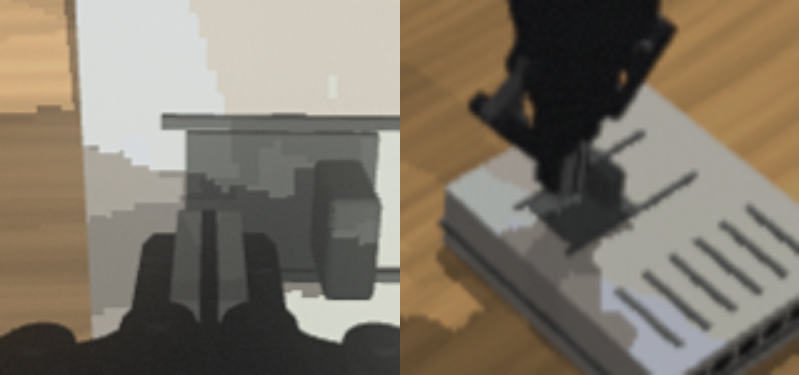

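The scene view puts the tip at about (311,161), a little above the TCP and beside the tab. I'll push along +y.

Call:
{"name": "carry_out", "arguments": {"rows": [[1,[0,0,0.005],0],[1,[0,0.015,0],0],[1,[0,0.015,0],0],[1,[0,0.015,0],0],[1,[0,0.015,0],0]]}}

```text
time: 7.0
position: [0.5575, 0.1679, 0.0539]
tool_rot: [0.037, 3.141, -0.0]
wrist_force: [0.9, -1.5, 1.1]
grip_width: 0.0
gripper_force: 0.8
```

Run:
```python
from h import *
s=monitor.state(); print(s["position"],s["wrist_force"])
for n in ("wrist","scene"):
  a=eyes.get_image(n)
  for q in ["shutter_tab","reset_hole"]:
    for d in finder.mark_of(a,q)[:2]: print(n,q,d["score"],w(a,d["point"]))
```

```text
[0.5575 0.1679 0.0539] [ 0.8905 -1.4552  1.1065]
wrist shutter_tab 0.8 [0.5549 0.1824 0.077 ]
wrist reset_hole 0.98 [0.5614 0.1562 0.0477]
scene shutter_tab 0.67 [0.5619 0.1806 0.0762]
scene reset_hole 0.91 [0.5607 0.159  0.0513]
```

Call:
{"name": "carry_out", "arguments": {"rows": [[1,[0,0.016,0],0],[1,[0,0.016,0],0],[1,[0,0.016,0],0],[1,[0,0.016,0],0],[1,[0,0.012,0],0]]}}

```text
time: 7.8
position: [0.5583, 0.1984, 0.0539]
tool_rot: [0.037, 3.141, -0.0]
wrist_force: [1.3, -1.5, -0.7]
grip_width: -0.0001
gripper_force: 0.8
```

Run:
```python
from h import *
s=monitor.state(); print(s["position"],s["wrist_force"])
for n in ("wrist","scene"):
  a=eyes.get_image(n)
  for q in ["shutter_tab","reset_hole","button_top"]:
    for d in finder.mark_of(a,q)[:2]: print(n,q,d["score"],w(a,d["point"]))
```

```text
[0.5583 0.1984 0.0539] [ 1.2658 -1.4618 -0.7437]
wrist shutter_tab 0.91 [0.5534 0.2089 0.0787]
wrist reset_hole 0.88 [0.5622 0.1567 0.0475]
wrist button_top 0.56 [0.5561 0.1555 0.0283]
scene shutter_tab 0.83 [0.5609 0.2127 0.0796]
scene reset_hole 0.91 [0.561  0.1599 0.0514]
scene reset_hole 0.21 [ 0.5635 -0.0114  0.0006]
scene button_top 0.47 [0.5592 0.1593 0.0544]
```

Call:
{"name": "carry_out", "arguments": {"rows": [[1,[0,-0.02,0],0],[1,[0,-0.02,-0.1],0],[-0.3,[0,-0.02,-0.12],0],[-0.3,[0,-0.02,-0.12],0],[-0.3,[0,0,-0.06],0]]}}

```text
time: 8.7
position: [0.5583, 0.1645, 0.218]
tool_rot: [0.039, 3.137, 0.001]
wrist_force: [-0.5, 0.5, -1.1]
grip_width: 0.0436
gripper_force: 0.0
```

Run:
```python
from h import *
s=monitor.state(); print(s["position"],s["wrist_force"])
a=eyes.get_image("wrist")
for q in ["shutter_tab","reset_hole","button_top"]:
    for d in finder.mark_of(a,q)[:2]: print(q,d["score"],w(a,d["point"]),proj(a,w(a,d["point"])))
u,v=proj(a,[.559,.157,.05]); u,v=int(u),int(v); print(u,v)
cv2.imwrite("pics/c6.png",cv2.resize(a["color"][v-40:v+40,u-40:u+70,::-1],None,fx=6,fy=6,interpolation=cv2.INTER_NEAREST))
t=eyes.get_image("top")
for q in ["stylus","stylus_tip","marker","ballpoint","pen_block"]:
    for d in finder.mark_of(t,q)[:3]: print(q,d["score"],w(t,d["point"]),proj(t,w(t,d["point"])))
plan([0.515,-0.175,0.25],-13,8)
```

```text
[0.5583 0.1645 0.218 ] [-0.5206  0.4533 -1.1067]
shutter_tab 0.65 [0.5548 0.2126 0.0779] [297.3509 169.0718]
reset_hole 0.66 [0.5609 0.1579 0.0513] [247.4098 169.5477]
button_top 0.63 [0.5543 0.1534 0.0283] [244.0239 159.8551]
246 167
stylus 0.6 [ 0.5227 -0.1743  0.0079] [320.0562 212.7708]
stylus 0.45 [ 0.4773 -0.0849  0.0061] [280.4239 232.0893]
stylus_tip 0.54 [ 0.4741 -0.0849 -0.0004] [280.0957 233.5287]
stylus_tip 0.43 [0.5602 0.1563 0.0274] [173.1462 192.3454]
marker 0.4 [ 0.5067 -0.2399  0.0105] [349.1042 220.3683]
marker 0.19 [ 0.5652 -0.014   0.0004] [249.6525 192.8344]
ballpoint 0.51 [ 0.4963 -0.2997  0.0119] [375.5164 225.5135]
pen_block 0.85 [ 0.5112 -0.2366 -0.0042] [346.0584 218.5825]
from [0.5571 0.1657 0.2131] yaw 88.63471693812458 D [-0.0421 -0.3407  0.0369] dyaw -101.63471693812458
[0.0106, -0.1067, -0.0115, 0.0353]
[-0.0131, -0.1065, -0.0115, 0.0353]
[-0.0362, -0.101, -0.0115, 0.0353]
[-0.0575, -0.0905, -0.0115, 0.0353]
[-0.076, -0.0757, -0.0115, 0.0353]
[-0.0908, -0.0571, -0.0115, 0.0353]
[-0.1011, -0.0357, -0.0115, 0.0353]
[-0.1065, -0.0126, -0.0115, 0.0353]
```

View pics/c6.png

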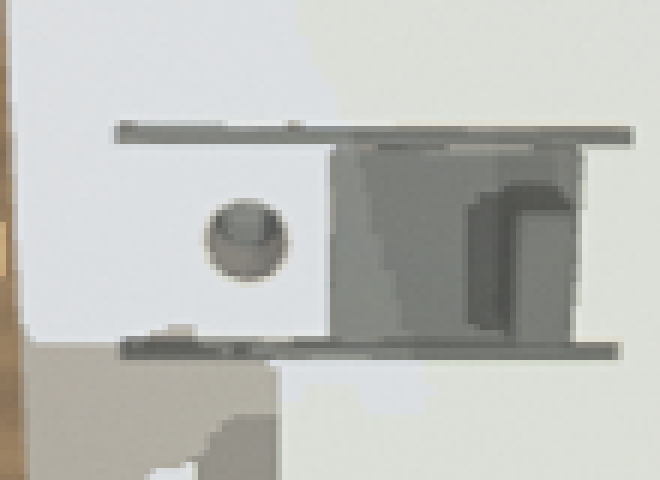

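The hole is fully clear, centred at px (247,167), which is about (0.559, 0.157). Next, over the stylus.

Run:
```python
from h import *
plan([0.522,-0.17,0.25],-13,15)
```

```text
from [0.5571 0.1657 0.2131] yaw 88.63471693812458 D [-0.0351 -0.3357  0.0369] dyaw -101.63471693812458
[0.0045, -0.0561, -0.0062, 0.0188]
[-0.0021, -0.0562, -0.0062, 0.0188]
[-0.0087, -0.0556, -0.0062, 0.0188]
[-0.0152, -0.0541, -0.0062, 0.0188]
[-0.0215, -0.052, -0.0062, 0.0188]
[-0.0275, -0.0491, -0.0062, 0.0188]
[-0.0331, -0.0455, -0.0062, 0.0188]
[-0.0382, -0.0413, -0.0062, 0.0188]
[-0.0428, -0.0365, -0.0062, 0.0188]
[-0.0468, -0.0311, -0.0062, 0.0188]
[-0.0502, -0.0254, -0.0062, 0.0188]
[-0.0528, -0.0193, -0.0062, 0.0188]
[-0.0547, -0.0129, -0.0062, 0.0188]
[-0.0559, -0.0064, -0.0062, 0.0188]
[-0.0562, 0.0003, -0.0062, 0.0188]
```

Call:
{"name": "carry_out", "arguments": {"rows": [[-1,[0.0045,-0.056,-0.0062],0.0188],[-1,[-0.002,-0.056,-0.0062],0.0188],[-1,[-0.0087,-0.0556,-0.0062],0.0188],[-1,[-0.0152,-0.054,-0.0062],0.0188],[-1,[-0.0215,-0.052,-0.0062],0.0188]]}}

```text
time: 9.7
position: [0.5454, 0.0532, 0.226]
tool_rot: [-0.957, -2.992, 0.0]
wrist_force: [0.4, -0.0, -0.5]
grip_width: 0.0854
gripper_force: 0.0
```

Call:
{"name": "carry_out", "arguments": {"rows": [[-1,[-0.0275,-0.049,-0.0062],0.0188],[-1,[-0.033,-0.0455,-0.0062],0.0188],[-1,[-0.038,-0.041,-0.0062],0.0188],[-1,[-0.043,-0.0365,-0.0062],0.0188],[-1,[-0.047,-0.031,-0.0062],0.0188]]}}

```text
time: 10.2
position: [0.5339, -0.0586, 0.2384]
tool_rot: [-1.786, -2.584, 0.0]
wrist_force: [0.3, -0.3, -0.6]
grip_width: 0.0857
gripper_force: 0.0
```

Call:
{"name": "carry_out", "arguments": {"rows": [[-1,[-0.05,-0.0254,-0.0062],0.0188],[-1,[-0.053,-0.019,-0.0062],0.0188],[-1,[-0.055,-0.013,-0.0062],0.0188],[-1,[-0.056,-0.0064,-0.0062],0.0188],[-1,[-0.056,0,-0.0062],0.0188]]}}

```text
time: 10.7
position: [0.5224, -0.1705, 0.2508]
tool_rot: [-2.461, -1.952, 0.0]
wrist_force: [0.1, 0.3, -0.1]
grip_width: 0.0852
gripper_force: 0.0
```

Run:
```python
from h import *
s=monitor.state(); print(s["position"],s["wrist_force"])
a=eyes.get_image("wrist")
for q in ["stylus","stylus_tip","marker","ballpoint","pen_block"]:
    for d in finder.mark_of(a,q)[:2]: print(q,d["score"],w(a,d["point"]),proj(a,w(a,d["point"])))
for d in finder.trace(a,"stylus")[:2]:
    ys,xs=np.where(d["pixels"]); print(d["score"],xs.min(),xs.max(),ys.min(),ys.max())
P=[.523,-.175,.145]; u,v=proj(a,P).astype(int); print(u,v)
u0,v0=max(u-70,0),max(v-60,0); print(u0,v0)
cv2.imwrite("pics/c7.png",cv2.resize(a["color"][v0:v0+120,u0:u0+140,::-1],None,fx=5,fy=5,interpolation=cv2.INTER_NEAREST))
```

```text
[ 0.5224 -0.1705  0.2508] [ 0.0581  0.3391 -0.0947]
stylus 0.63 [ 0.5101 -0.2373 -0.0035] [255.8495 196.4709]
stylus 0.56 [ 0.4776 -0.0883  0.0012] [208.2805 102.681 ]
stylus_tip 0.74 [ 0.4797 -0.0829 -0.0012] [208.9212  98.2634]
marker 0.94 [ 0.511  -0.2387  0.0127] [256.6878 200.8572]
pen_block 0.63 [ 0.5075 -0.2357 -0.0038] [253.9575 195.7533]
0.97 178 209 93 113
0.62 247 265 161 192
255 186
185 126
```

View pics/c7.png

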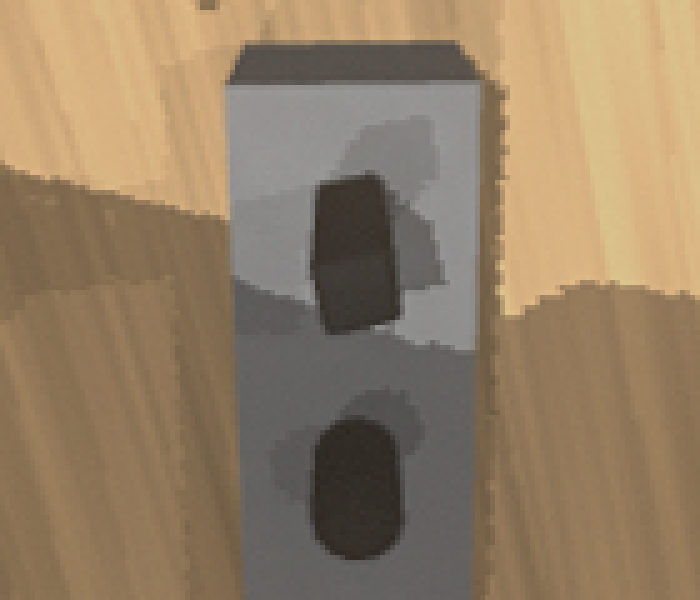

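The crop shows the square handle at crop (355,250), turned about 10° in the image. The round marker is at (357,490).

Run:
```python
from h import *
a=eyes.get_image("wrist")
f=lambda c,z: ray(a,185+c[0]/5-.5,126+c[1]/5-.5,z)[:2]
T=np.array([f(c,.145) for c in [(316,263),(389,254),(401,319),(325,334)]]); B=np.array([f(c,.075) for c in [(316,183),(378,173)]])
print(T,T.mean(0)); print(B)
for i,j in ((0,1),(3,2),(0,3),(1,2)): d=T[j]-T[i]; print(np.linalg.norm(d),np.degrees(np.arctan2(d[1],d[0])))
d=B[1]-B[0]; print(np.linalg.norm(d),np.degrees(np.arctan2(d[1],d[0])))
g=cv2.cvtColor(a["color"],cv2.COLOR_RGB2GRAY)[150:200,235:275]
m=(g<55).astype(np.uint8); k=max(cv2.findContours(m,0,2)[0],key=cv2.contourArea); print(cv2.minAreaRect(k))
```

```text
[[ 0.5176 -0.1639]
 [ 0.5318 -0.1652]
 [ 0.5313 -0.1787]
 [ 0.516  -0.1784]] [ 0.5241 -0.1715]
[[ 0.5163 -0.1637]
 [ 0.5313 -0.1646]]
0.014257713315621706 -5.447092356069759
0.015264788506730903 -0.9767908965858492
0.014642358853868505 -96.1229439526451
0.013474623212064378 -92.09483387987078
0.015045481300160158 -3.403768527504021
((20.0, 22.0), (16.0, 14.0), 90.0)
```

Run:
```python
from h import *
plan([0.524,-0.172,0.088],-3.5,6)
```

```text
from [ 0.5227 -0.169   0.251 ] yaw -12.78418773009519 D [ 0.0013 -0.003  -0.163 ] dyaw 9.284187730095198
[-0.0011, 0.0008, 0.0679, -0.0043]
[-0.0011, 0.0008, 0.0679, -0.0043]
[-0.0011, 0.0007, 0.0679, -0.0043]
[-0.0012, 0.0007, 0.0679, -0.0043]
[-0.0012, 0.0007, 0.0679, -0.0043]
[-0.0012, 0.0006, 0.0679, -0.0043]
```

Call:
{"name": "carry_out", "arguments": {"rows": [[-1,[-0.0014,0.0008,0.08],-0.0052],[-1,[-0.0014,0.0008,0.08],-0.0052],[-1,[-0.0014,0.0008,0.08],-0.0052],[-1,[-0.0014,0.0008,0.08],-0.0052],[-1,[-0.0014,0.0008,0.08],-0.005]]}}

```text
time: 11.6
position: [0.5238, -0.1721, 0.09]
tool_rot: [2.287, 2.154, 0.0]
wrist_force: [0.9, 0.6, -0.3]
grip_width: 0.0851
gripper_force: 0.0
```

Call:
{"name": "carry_out", "arguments": {"rows": [[-1,[0,0,0.006],0],[1,[0,0,0],0],[1,[0,0,0],0],[1,[0,0,0],0],[1,[0,0,0],0]], "newtons": 60}}

```text
time: 12.1
position: [0.5243, -0.173, 0.0897]
tool_rot: [2.289, 2.149, 0.001]
wrist_force: [-0.4, -0.2, 0.6]
grip_width: 0.0281
gripper_force: 0.0
```

Call:
{"name": "carry_out", "arguments": {"rows": [[1,[0,0,0],0],[1,[0,0,0],0],[1,[0,0,0],0],[1,[0,0,0],0],[1,[0,0,0],0]]}}

```text
time: 12.6
position: [0.5242, -0.173, 0.0895]
tool_rot: [2.289, 2.15, 0.001]
wrist_force: [-0.5, 1.0, 6.2]
grip_width: 0.0151
gripper_force: 58.4
```

Call:
{"name": "carry_out", "arguments": {"rows": [[1,[0,0,-0.04],0],[1,[0,0,-0.08],0],[1,[0,0,-0.08],0],[1,[0,0,-0.08],0],[1,[0,0,-0.08],0]]}}

```text
time: 13.1
position: [0.5236, -0.1727, 0.2343]
tool_rot: [2.29, 2.15, 0.0]
wrist_force: [1.1, 0.1, -0.6]
grip_width: 0.0149
gripper_force: 58.6
```

Run:
```python
from h import *
s=monitor.state(); print(s["position"],s["wrist_force"],s["grip_width"],s["gripper_force"])
a=eyes.get_image("wrist"); b=eyes.get_image("scene")
for p in (a,b):
  for q in ["stylus","stylus_tip"]:
    for d in finder.mark_of(p,q)[:3]: print(q,d["score"],w(p,d["point"]),w(p,d["point"])-s["position"],proj(p,w(p,d["point"])))
plan([0.558,0.158,0.235],-3.5,10)
```

```text
[ 0.5236 -0.1727  0.2343] [ 1.096   0.0898 -0.6279] 0.014866757627677446 58.61208915710449
stylus 0.83 [ 0.4799 -0.0878 -0.0008] [-0.0437  0.0848 -0.2351] [216.3015  93.4683]
stylus 0.64 [ 0.5221 -0.1769  0.1556] [-0.0015 -0.0043 -0.0787] [252.6599 195.5617]
stylus_tip 0.97 [ 0.4746 -0.0846 -0.0027] [-0.049  0.088 -0.237] [212.1898  91.1792]
stylus 0.78 [ 0.4761 -0.0844  0.0025] [-0.0475  0.0883 -0.2318] [206.5442 207.2062]
stylus 0.67 [ 0.5248 -0.1727  0.1599] [ 0.0012  0.     -0.0744] [173.6168 196.5836]
stylus_tip 0.83 [ 0.4815 -0.0851  0.0003] [-0.0421  0.0875 -0.234 ] [207.782 209.471]
stylus_tip 0.63 [ 0.5208 -0.1718  0.1604] [-0.0028  0.0009 -0.0739] [172.7888 194.8632]
from [ 0.5233 -0.1726  0.2316] yaw -3.608731358815043 D [0.0347 0.3306 0.0034] dyaw 0.10873135881504936
[0.083, 0.0034, -0.0008, -0.0]
[0.083, 0.0035, -0.0008, -0.0]
[0.083, 0.0035, -0.0008, -0.0]
[0.083, 0.0035, -0.0008, -0.0]
[0.083, 0.0035, -0.0008, -0.0]
[0.083, 0.0035, -0.0008, -0.0]
[0.083, 0.0035, -0.0008, -0.0]
[0.083, 0.0036, -0.0008, -0.0]
[0.083, 0.0036, -0.0008, -0.0]
[0.083, 0.0036, -0.0008, -0.0]
```

Call:
{"name": "carry_out", "arguments": {"rows": [[1,[0.083,0.0036,0],0],[1,[0.083,0.0036,0],0],[1,[0.083,0.0036,0],0],[1,[0.083,0.0036,0],0],[1,[0.083,0.0036,0],0]]}}

```text
time: 13.9
position: [0.5408, -0.0062, 0.2315]
tool_rot: [-2.289, -2.149, 0.002]
wrist_force: [0.4, -0.3, -0.1]
grip_width: 0.0152
gripper_force: 58.7
```

Call:
{"name": "carry_out", "arguments": {"rows": [[1,[0.083,0.0036,0],0],[1,[0.083,0.0036,0],0],[1,[0.083,0.0036,0],0],[1,[0.083,0.0036,0],0],[1,[0.08,0.0036,0],0]]}}

```text
time: 14.4
position: [0.5584, 0.1579, 0.2315]
tool_rot: [-2.289, -2.15, 0.003]
wrist_force: [0.0, -1.1, -0.8]
grip_width: 0.0152
gripper_force: 58.7
```

Call:
{"name": "carry_out", "arguments": {"rows": [[1,[0,0,0.07],0],[1,[0,0,0.07],0],[1,[0,0,0.06],0],[1,[0,0,0.01],0],[1,[0,0,0],0]]}}

```text
time: 14.9
position: [0.5583, 0.1564, 0.148]
tool_rot: [-2.289, -2.15, 0.003]
wrist_force: [-0.2, 0.6, -0.6]
grip_width: 0.0148
gripper_force: 58.7
```

Run:
```python
from h import *
s=monitor.state(); P=s["position"]; print(P,s["wrist_force"],s["grip_width"],s["gripper_force"])
a=eyes.get_image("wrist"); b=eyes.get_image("scene")
for p in (a,b):
  for q in ["stylus_tip","reset_hole"]:
    for d in finder.mark_of(p,q)[:2]: print(q,d["score"],w(p,d["point"]),w(p,d["point"])-P,proj(p,w(p,d["point"])))
  print(proj(p,P-[0,0,.0795]),proj(p,[.559,.1575,.05]))
u,v=proj(a,[.559,.1575,.05]).astype(int); x,y=proj(b,[.559,.1575,.05]).astype(int); print(u,v,x,y)
A=cv2.resize(a["color"][v-35:v+45,u-40:u+40,::-1],(400,400),interpolation=cv2.INTER_NEAREST)
B=cv2.resize(b["color"][y-25:y+15,x-20:x+20,::-1],(400,400),interpolation=cv2.INTER_NEAREST)
cv2.imwrite("pics/c8.png",np.hstack([A,B]))
```

```text
[0.5583 0.1564 0.148 ] [-0.2023  0.634  -0.5675] 0.014785263183150064 58.693172335624695
stylus_tip 0.78 [0.5563 0.16   0.0677] [-0.0019  0.0036 -0.0803] [251.7562 186.5575]
reset_hole 0.63 [0.5587 0.1572 0.0502] [ 0.0004  0.0008 -0.0978] [254.5881 183.653 ]
[254.1967 190.5763] [254.8435 183.2227]
stylus_tip 0.6 [0.5516 0.1566 0.0707] [-0.0067  0.0002 -0.0773] [311.1795 154.8921]
stylus_tip 0.57 [ 0.4778 -0.0845  0.0018] [-0.0805 -0.2409 -0.1462] [206.9756 207.8847]
reset_hole 0.89 [0.5599 0.16   0.052 ] [ 0.0016  0.0036 -0.096 ] [314.0016 161.938 ]
[313.0823 157.2948] [312.8655 162.8469]
254 183 312 162
```

Run:
```python
from h import *
s=monitor.state(); P=s["position"]
a=eyes.get_image("wrist"); b=eyes.get_image("scene"); t=eyes.get_image("top")
for n,p in (("wrist",a),("scene",b)):
  tip=proj(p,P-[0,0,.0795]); mid=proj(p,P-[0,0,.04]); print(n,"expect tip",tip,"hole",proj(p,[.559,.1575,.05]))
  for d in finder.trace(p,"stylus")[:3]:
    m=d["pixels"]; ys,xs=np.where(m)
    if abs(xs.mean()-tip[0])>40: continue
    for y in range(int(tip[1])-14,int(tip[1])+14,2):
      c=np.where(m[y])[0]
      if len(c): 
        z=[P-[0,0,h] for h in np.linspace(.0,.09,181)]; pr=np.array([proj(p,q) for q in z]); k=np.abs(pr[:,1]-y).argmin()
        print(d["score"],y,c.min(),c.max(),"exp col",pr[k,0])
g=cv2.cvtColor(a["color"],cv2.COLOR_RGB2GRAY)
for y in range(172,206,3): print(y,g[y,240:270].tolist())
```

```text
wrist expect tip [253.9025 190.6665] hole [253.3539 183.038 ]
0.67 190 252 256 exp col 253.89413121316014
0.67 192 251 257 exp col 253.91748947832204
0.67 194 251 258 exp col 253.94182585760367
0.67 196 251 258 exp col 253.96485131609788
0.67 198 250 258 exp col 253.98878798783534
0.67 200 250 258 exp col 254.0136910554715
0.67 202 250 258 exp col 254.03697935037943
scene expect tip [313.52   157.0916] hole [312.8655 162.8469]
172 [214, 215, 216, 214, 215, 215, 215, 215, 215, 215, 215, 215, 215, 215, 215, 214, 215, 215, 215, 215, 215, 215, 215, 214, 214, 214, 214, 214, 214, 214]
175 [215, 216, 216, 216, 215, 215, 216, 217, 216, 208, 203, 191, 175, 158, 167, 192, 208, 217, 218, 217, 215, 214, 214, 214, 214, 215, 214, 214, 214, 214]
178 [216, 216, 216, 216, 215, 193, 141, 103, 94, 118, 130, 130, 130, 126, 122, 120, 120, 120, 122, 151, 197, 217, 215, 214, 213, 213, 215, 215, 215, 215]
181 [214, 215, 217, 211, 167, 113, 107, 100, 95, 110, 115, 114, 117, 113, 108, 112, 116, 106, 118, 123, 133, 175, 211, 216, 215, 215, 215, 216, 216, 215]
184 [215, 215, 217, 205, 153, 112, 108, 111, 110, 1
[... 461 characters left out ...]
 211, 160, 95, 100, 99, 97, 91, 104, 147, 171, 167, 167, 165, 188, 220, 217, 216, 215, 215, 215, 215]
196 [215, 215, 215, 215, 215, 216, 215, 216, 217, 199, 133, 96, 100, 99, 96, 92, 98, 164, 214, 196, 165, 168, 166, 166, 163, 189, 220, 219, 217, 219]
199 [215, 215, 215, 215, 214, 215, 215, 215, 217, 200, 132, 96, 99, 98, 96, 92, 94, 166, 222, 202, 164, 166, 166, 166, 166, 167, 166, 166, 167, 165]
202 [215, 215, 215, 214, 215, 215, 215, 216, 218, 192, 109, 96, 99, 100, 96, 89, 94, 167, 223, 201, 165, 166, 167, 167, 165, 167, 165, 165, 166, 165]
205 [215, 215, 215, 215, 214, 215, 214, 216, 218, 192, 109, 97, 100, 98, 97, 90, 83, 125, 171, 167, 167, 165, 167, 165, 165, 166, 165, 165, 165, 165]
```

Rod and hole columns agree within 1 px (253.3 against 252.7), so I'm descending.

Call:
{"name": "carry_out", "arguments": {"rows": [[1,[0,0.001,0.025],0],[1,[0,0,0.025],0],[1,[0,0,0.02],0],[1,[0,0,0.01],0],[1,[0,0,0],0]]}}

```text
time: 15.95
position: [0.559, 0.1564, 0.1159]
tool_rot: [-2.29, -2.15, 0.002]
wrist_force: [-0.8, 0.6, 0.1]
grip_width: 0.015
gripper_force: 58.7
```

Call:
{"name": "carry_out", "arguments": {"rows": [[1,[0,0,0.007],0],[1,[0,0,0.005],0],[1,[0,0,0.005],0],[1,[0,0,0],0]]}}

```text
time: 16.35
position: [0.5593, 0.1564, 0.1097]
tool_rot: [-2.29, -2.15, 0.0]
wrist_force: [0.6, 0.3, -1.0]
grip_width: 0.0153
gripper_force: 58.7
```

Call:
{"name": "carry_out", "arguments": {"rows": [[1,[0,0,0.005],0],[1,[0,0,0.005],0],[1,[0,0,0],0]]}}

```text
time: 16.65
position: [0.5595, 0.1565, 0.1058]
tool_rot: [2.29, 2.15, 0.0]
wrist_force: [-0.3, -0.1, 2.3]
grip_width: 0.015
gripper_force: 59.0
```

Call:
{"name": "carry_out", "arguments": {"rows": [[1,[0,0,0.005],0],[1,[0,0,0.004],0],[1,[0,0,0],0]]}}

```text
time: 16.95
position: [0.5595, 0.1565, 0.1023]
tool_rot: [2.29, 2.15, 0.0]
wrist_force: [0.4, -1.1, 3.7]
grip_width: 0.015
gripper_force: 59.2
```

Spring contact, as expected. I'll press on to the stop.

Call:
{"name": "carry_out", "arguments": {"rows": [[1,[0,0,0.004],0],[1,[0,0,0.002],0],[1,[0,0,0],0]]}}

```text
time: 17.25
position: [0.5599, 0.1566, 0.1009]
tool_rot: [2.289, 2.15, 0.002]
wrist_force: [-2.7, 0.6, 15.6]
grip_width: 0.0148
gripper_force: 60.9
```

Call:
{"name": "carry_out", "arguments": {"rows": [[1,[0,0,0.002],0],[1,[0,0,0.002],0],[1,[0,0,0],0]]}}

```text
time: 17.55
position: [0.5603, 0.1567, 0.1004]
tool_rot: [2.289, 2.149, 0.005]
wrist_force: [-3.9, 0.1, 28.9]
grip_width: 0.0154
gripper_force: 62.7
```

Call:
{"name": "carry_out", "arguments": {"rows": [[1,[0,0,-0.002],0],[1,[0,0,0],0],[1,[0,0,0],0],[1,[0,0,0],0],[1,[0,0,0],0]]}}

```text
time: 18.05
position: [0.56, 0.1566, 0.1006]
tool_rot: [2.289, 2.15, 0.003]
wrist_force: [-3.4, -0.2, 22.9]
grip_width: 0.015
gripper_force: 61.7
```

Call:
{"name": "carry_out", "arguments": {"rows": [[1,[0,0,0],0],[1,[0,0,0],0],[1,[0,0,0],0],[1,[0,0,0],0],[1,[0,0,0],0]]}}

```text
time: 18.55
position: [0.56, 0.1567, 0.1007]
tool_rot: [2.289, 2.15, 0.003]
wrist_force: [-2.7, -0.5, 22.7]
grip_width: 0.0149
gripper_force: 61.7
```

Call:
{"name": "carry_out", "arguments": {"rows": [[1,[0,0,0],0],[1,[0,0,0],0],[1,[0,0,0],0],[1,[0,0,0],0],[1,[0,0,0],0]]}}

```text
time: 19.05
position: [0.56, 0.1567, 0.1007]
tool_rot: [2.289, 2.15, 0.003]
wrist_force: [-3.5, -0.1, 22.4]
grip_width: 0.0152
gripper_force: 61.7
```

Call:
{"name": "carry_out", "arguments": {"rows": [[1,[0,0,0],0],[1,[0,0,0],0],[1,[0,0,0],0],[1,[0,0,0],0],[1,[0,0,0],0]]}}

```text
time: 19.55
position: [0.56, 0.1566, 0.1006]
tool_rot: [2.289, 2.15, 0.003]
wrist_force: [-3.3, 1.2, 23.4]
grip_width: 0.0152
gripper_force: 61.7
```

Call:
{"name": "carry_out", "arguments": {"rows": [[1,[0,0,0],0],[1,[0,0,0],0],[1,[0,0,0],0],[1,[0,0,0],0],[1,[0,0,0],0]]}}

```text
time: 20.05
position: [0.5601, 0.1566, 0.1007]
tool_rot: [2.289, 2.15, 0.003]
wrist_force: [-4.1, -0.8, 22.4]
grip_width: 0.0151
gripper_force: 61.7
```

Call:
{"name": "carry_out", "arguments": {"rows": [[1,[0,0,0],0],[1,[0,0,0],0],[1,[0,0,0],0],[1,[0,0,0],0],[1,[0,0,0],0]]}}

```text
time: 20.55
position: [0.56, 0.1567, 0.1006]
tool_rot: [2.289, 2.15, 0.003]
wrist_force: [-4.0, 0.1, 21.4]
grip_width: 0.015
gripper_force: 61.7
```

Call:
{"name": "carry_out", "arguments": {"rows": [[1,[0,0,0],0],[1,[0,0,0],0],[1,[0,0,0],0],[1,[0,0,0],0],[1,[0,0,0],0]]}}

```text
time: 21.05
position: [0.56, 0.1567, 0.1006]
tool_rot: [2.289, 2.15, 0.003]
wrist_force: [-3.2, 0.2, 23.0]
grip_width: 0.0151
gripper_force: 61.7
```

Call:
{"name": "carry_out", "arguments": {"rows": [[1,[0,0,0],0],[1,[0,0,0],0],[1,[0,0,0],0],[1,[0,0,0],0],[1,[0,0,0],0]]}}

```text
time: 21.55
position: [0.56, 0.1567, 0.1007]
tool_rot: [2.289, 2.15, 0.003]
wrist_force: [-2.5, 0.5, 23.0]
grip_width: 0.0153
gripper_force: 61.7
```

Run:
```python
from h import *
s=monitor.state(); print(s["time"],s["position"],s["wrist_force"],s["gripper_force"])
b=eyes.get_image("scene")
for q in ("shutter_tab","reset_hole"):
  for d in finder.mark_of(b,q)[:1]: print(q,w(b,d["point"]))
```

```text
21.55 [0.56   0.1567 0.1007] [-2.4897  0.4744 22.9911] 61.741018295288086
shutter_tab [0.5608 0.21   0.0759]
reset_hole [ 0.3655 -0.0216  0.0025]
```

```bash
python3 -c "
from bench import r
print(r.job_done())"
```

```text
the job is handed in; nothing more can be done
None
```

I opened the shutter about 40 mm, took the stylus out of the block and pressed the button to its stop with about 23 N. I held it about 4 s and handed the job in still gripping the stylus upright; no verdict came back, and I did not re-check the pens and other bystanders at the end.

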